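# Uncouple the test gauge from its air outlet

### The job

Take the quick coupling that carries the little round pressure gauge off its air outlet: pull its sprung sleeve straight up until the coupling lets go and comes off the nipple. Set it down gently, not dropped, standing upright in the shallow square steel tray with its sleeve snapped fully forward, and leave the other coupling, the one with the copper silencer, on its outlet.

Things in the scene. Friction and masses are not known exactly. Their poses are not given: they have to be found in the camera images.
- gauge_coupling: Upright air coupling, 58 mm tall, 0.2 kg; on top a gauge 28 mm across, white dial up. Origin: centre of its mouth, at the bottom; z is its axis, up. Grip its steel sleeve, 34 mm in diameter, 4 to 34 mm above the mouth, at about 24 mm. It starts locked on a fixed nipple, mouth 30 mm above the bench; the nipple reaches 31 mm up into it, so lift it 40 mm straight up to clear.
- sleeve (a joint): Travel of its sleeve in m: 0 = forward (down), 0.008 = fully retracted (up). A spring drives it down with 4 N at 0, 8 N at 0.008. Past about 0.005 the nipple is unlocked; before that the coupling cannot lift. Pulling the gripped sleeve up retracts it, then carries the whole coupling off; once off the nipple, the sleeve snaps forward by itself even while gripped.
- tray: Empty shallow square steel tray, fixed to the bench, 110 mm square with a floor 3 mm thick and a lip whose edge is 5 mm above the bench. Origin: centre of its underside, on the bench; x and y along its sides.
- silencer_coupling: The coupling to leave: like the other (sleeve 34 mm across, 58 mm tall, mouth 30 mm above the bench) but topped by a small copper-coloured cone. Origin: centre of its mouth; z up. The outlets are three fixed blocks 56 mm square, 20 mm tall, in a row across the bench, 105 mm or more apart (one a bare nipple); which is where changes.

How it is judged:
By the outcome, as a careful person would: the job done as asked, in the order asked, and still so for the second after the job is handed in, with the robot touching nothing.
It also fails if it takes over 38 s, if anything falls off the work surface, if the arm or the gripper's body presses on something with over 40 N, if the wrist force passes 120 N, or if a joint passes its speed limit or range.

### The arm

A 6-joint arm with a two-finger parallel gripper is mounted at the origin on the work surface. World frame = base frame: x ahead of the robot, y to its left, z up, the work surface at z = 0. Lengths are in m, angles in rad, forces in N, time in s.
With the tool pointing down it reaches from about 0.325 to 0.775 m from the base axis. Payload 9.3 kg.
Tool frame: the origin (TCP) lies between the finger pads; the fingertips stand env.tip_reach ahead of it and the grasp point (between the pads) is the TCP (env.tip_reach is the distance from the TCP to the fingertips, in m); z points along the fingers, y is the line along which they close (so a half turn about z gives the same grasp; the last joint's range is limited). The gripper opens to 85 mm and grips with 20 to 120 N. Pads are 22 mm wide; open, the fingers measure 114 mm over their backs; the gripper's body (76 mm by 85 mm) begins 54 mm behind the grasp point. The pads swing forward as they close: fully open they stand 13 mm farther back than shut.
Start: joints at [0.95, 0.259, 0.021, 1.334, 0, 1.418], TCP at [0.248, 0.491, 0.25] pointing down, gripper open.
Joint ranges: [-3.04, 3.04], [-0.91, 1.82], [-1.04, 1.36], [-1.92, 1.95], [-1.52, 1.45], [-3.14, 3.14]. Speed limits (rad/s): [2.22, 2.22, 2.79, 3.14, 3.14, 3.14].

### API

Orientations are given as a unit quaternion [x, y, z, w].
In Python, from station import env, sensors, job, read_camera, camera_model gives the robot as it stands (env), with the cameras as plain functions, the readings (sensors) and the job (job).
- The arm moves only by the tool hand_motion, called after ">>>" in YAML: its name, and indented under it one key for each argument. Schema: {"type":"object","properties":{"deltas":{"type":"array","items":{"type":"object","properties":{"d":{"type":"array","items":{"type":"number"},"minItems":3,"maxItems":3},"turn_vec":{"type":"array","items":{"type":"number"},"minItems":3,"maxItems":3},"finger_gap":{"type":"number"}},"additionalProperties":false,"required":["finger_gap"]},"minItems":1,"maxItems":5},"force":{"type":"number"},"only":{"type":"string"},"quiet":{"type":"boolean"},"lines":{"type":"string"}},"required":["deltas"],"additionalProperties":false}. deltas is a list of rows, 1 to 5 of them, each an object with the fields d (a list: dx, dy, dz in m), turn_vec (a list: a rotation vector rx, ry, rz in rad), finger_gap (the finger opening in m); a field left out counts as zero (the opening has to be given); each row shifts and turns the commanded pose from where the row before left it, along the tool's axes as they then stand; what a row does not reach is not made up. A row lasts 1/10 s, in which the tool goes at most 0.05 m and 0.15 rad, less where a joint would pass 70% of its speed; a pose out of reach is approached as far as the arm can. The fingers move at their own pace and stop on an object; force is the grip in N (left out, the last holds). Time passes only in rows, so rows that do not move let the fingers close. The tool returns the time, the measured TCP pose, the force, the opening and the grip force at its end. only (a regular expression) keeps the lines of the reply that match it, lines (a string "A,B") keeps lines A to B, and quiet returns only ok. Input that does not fit is refused with a message, and nothing moves.
- sensors.sense(): the state, without advancing time (a new reading comes with each control period).
- read_camera(name): name is "scene" or "top" or "wrist"; returns the picture (384x512x3 uint8, blue, green, red); there is no depth.
- camera_model(name): a dict with "fx", "fy", "cx", "cy" (pixels), "extrinsics" (4x4, takes a point from camera to world coordinates); the wrist camera has in their place "tool_from_camera" (4x4, takes a point from camera to tool coordinates, whose origin is the TCP and whose axes are the flange's). Camera axes: x right, y down, z forward; pixel columns grow to the right and rows downward; lengths in m; the calibration is good to about 2 mm. The wrist camera is an equidistant fisheye: a pixel r from the principal point sees the ray r / f radians off the axis. A picture is of the moment at which its call begins: read the wrist's pose just before it. camera_model takes no time and is no camera call.
- job.close_job(): hands the job in; it is judged then, once.
The state is a dict: "time_s": time; "q": joint angles; "qvel": joint speeds; "tau": joint torques, N m; "position": TCP position; "orientation": TCP orientation; "wrist_force": force on the tool from outside, world axes, zero at the start; "torque": the same for the moment, N m; "gripper_width": finger opening in m; "grip_force": force on a finger pad.
Only numpy, scipy, OpenCV 4.12 (cv2) and the standard library are available. Lean on these libraries where they do the work, as an engineer would, in place of code of your own. Each camera call takes 0.05 s, during which the arm holds its last target. There are 200 camera calls.

## Working session

There is one attempt and no reset: what is moved stays moved. The work goes in short steps, Python scripts to look and compute and a tool call to move; the robot and the scene stay as the last step left them, time stands still between calls to the robot, and variables do not carry over. Pictures are saved under pics/ and viewed, at most 10 in all, crops included, and the job is handed in when it is done.

```bash
ls; mkdir -p pics; python3 - <<'E'
from station import env, sensors, job, read_camera, camera_model
import cv2,numpy as np
np.set_printoptions(precision=4,suppress=True)
a=read_camera("top");b=read_camera("scene")
cv2.imwrite("pics/top.png",a);cv2.imwrite("pics/scene.png",b)
for n in("top","scene","wrist"):print(n,camera_model(n))
print(sensors.sense(),env.tip_reach)
E
```

```text
pics
station.py
top {'fx': 450.97997709616345, 'fy': 450.97997709616345, 'cx': 255.99122211071068, 'cy': 191.7384040431123, 'extrinsics': array([[ 0.0265, -0.9826,  0.1838,  0.3913],
       [-0.9988, -0.0337, -0.0363,  0.0116],
       [ 0.0418, -0.1826, -0.9823,  0.7117],
       [ 0.    ,  0.    ,  0.    ,  1.    ]])}
scene {'fx': 420.15811199455277, 'fy': 420.15811199455277, 'cx': 255.11362473150484, 'cy': 196.03662247557045, 'extrinsics': array([[ 0.6543,  0.543 , -0.5263,  0.9028],
       [ 0.7561, -0.4576,  0.4679, -0.2986],
       [ 0.0132, -0.7041, -0.7099,  0.5237],
       [ 0.    ,  0.    ,  0.    ,  1.    ]])}
wrist {'fx': 297.3186396354542, 'fy': 297.3186396354542, 'cx': 253.9815216790262, 'cy': 190.09749296276527, 'tool_from_camera': array([[ 0.0007, -0.9445, -0.3285,  0.0849],
       [ 1.    ,  0.0004,  0.0009,  0.0019],
       [-0.0007, -0.3285,  0.9445, -0.1219],
       [ 0.    ,  0.    ,  0.    ,  1.    ]])}
{'time_s': 0.1, 'q': array([ 0.9504,  0.2592,  0.0208,  1.3337, -0.    ,  1.4182]), 'qvel': array([ 0.0002, -0.0017,  0.0023, -0.001 , -0.0008,  0.0005]), 'tau': array([  0.0059, -55.6693,  34.5071,   0.0116,  -0.0001,   0.    ]), 'position': array([0.2479, 0.4907, 0.2497]), 'orientation': array([ 0.2318,  0.9728, -0.0006, -0.0002]), 'wrist_force': array([-0.0317,  0.8173,  0.136 ]), 'torque': array([-0.0146, -0.0429, -0.0557]), 'grip_force': 0.0, 'gripper_width': 0.08530259386798895} 0.019
```

View pics/top.png

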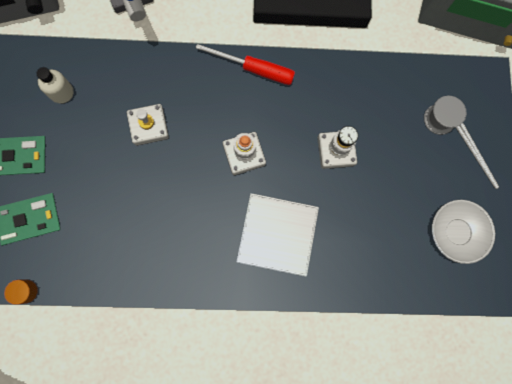

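View pics/scene.png

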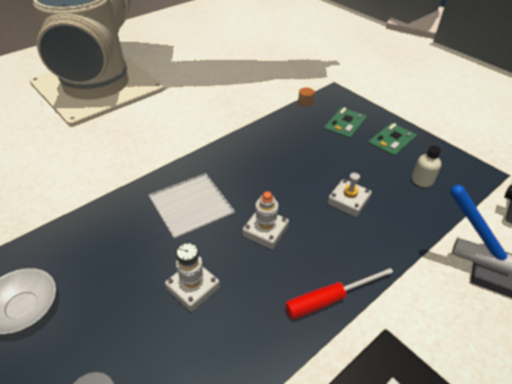

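Top view: gauge dial at (347,136), silencer at (245,142), bare nipple at (146,118), tray at (278,234). Scene view: gauge at (187,252), silencer at (266,200), tray at (191,205). I'll enlarge both views to refine these positions.

```bash
python3 - <<'E'
import cv2,numpy as np
a=cv2.imread("pics/top.png");b=cv2.imread("pics/scene.png")
f=lambda i,x,y:cv2.resize(i[y:y+75,x:x+65],None,fx=6,fy=6,interpolation=cv2.INTER_CUBIC)
cv2.imwrite("pics/c1.png",np.hstack([f(a,308,110),f(b,160,238)]))
E
```

```text
(no output)
```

View pics/c1.png

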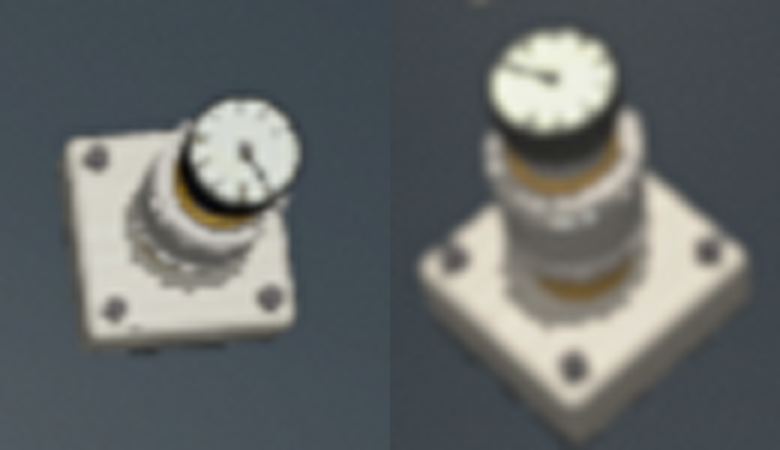

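The left crop (top view) shows the dial at about (348.5,135), with opposite block screws giving a block centre of about (338,147.6). The right crop (scene view) shows the dial at about (187,250.5) and the block centre at about (191.5,280). Next I triangulate those and the tray.

```bash
cat > h.py <<'E'
import cv2,numpy as np
from station import env, sensors, job, read_camera, camera_model
np.set_printoptions(precision=4,suppress=True)
def ray(n,p):
    m=camera_model(n);E=m["extrinsics"]
    return E[:3,3],E[:3,:3]@[(p[0]-m["cx"])/m["fx"],(p[1]-m["cy"])/m["fy"],1]
def plane(n,p,z):
    o,d=ray(n,p);return o+d*(z-o[2])/d[2]
def tri(p,q):
    (o,d),(O,D)=ray("top",p),ray("scene",q)
    s=np.linalg.lstsq(np.c_[d,-D],O-o,rcond=None)[0]
    A,B=o+d*s[0],O+D*s[1];return (A+B)/2,np.linalg.norm(A-B)
def blob(img,mask,near):
    cs=cv2.findContours(mask.astype(np.uint8),cv2.RETR_EXTERNAL,cv2.CHAIN_APPROX_NONE)[0]
    return max((c for c in cs if cv2.pointPolygonTest(c,near,True)>-8),key=cv2.contourArea)
E
python3 - <<'E'
from h import *
a=cv2.imread("pics/top.png");b=cv2.imread("pics/scene.png")
print("dial",tri((348.4,134.9),(186.9,250.4)),"block",tri((338,147.6),(191.5,279.9)))
print("block z.02",plane("top",(338,147.6),.02),plane("scene",(191.5,279.9),.02))
print("dial z.088",plane("top",(348.4,134.9),.088),plane("scene",(186.9,250.4),.088))
cc={}
for n,i,p in(("top",a,(278,234)),("scene",b,(191,205))):
    c=blob(i,i.min(2)>120,p);r=cv2.approxPolyDP(cv2.convexHull(c),6,True)[:,0]
    w=np.array([plane(n,x,.005) for x in r]);print(n,r.tolist());print(w[:,:2],np.linalg.norm(w-np.roll(w,1,0),axis=1),w.mean(0))
    M=cv2.moments(c);cc[n]=(M["m10"]/M["m00"],M["m01"]/M["m00"])
print("tray",cc,tri(cc["top"],cc["scene"]))
print("sil",plane("top",(245,142),.088))
E
```

```text
dial (array([ 0.5971, -0.1435,  0.0873]), np.float64(0.0006659641365627281)) block (array([ 0.5972, -0.1436,  0.0198]), np.float64(0.0001486284100788504))
block z.02 [ 0.5972 -0.1435  0.02  ] [ 0.5973 -0.1437  0.02  ]
dial z.088 [ 0.5967 -0.1436  0.088 ] [ 0.5977 -0.1435  0.088 ]
top [[250, 193], [318, 207], [305, 276], [236, 262]]
[[ 0.5211 -0.005 ]
 [ 0.5022 -0.114 ]
 [ 0.3934 -0.0939]
 [ 0.4119  0.0136]] [0.1108 0.1107 0.1106 0.109 ] [ 0.4571 -0.0498  0.005 ]
scene [[205, 173], [233, 212], [173, 236], [149, 194]]
[[ 0.4139  0.0119]
 [ 0.5228 -0.0097]
 [ 0.5018 -0.1145]
 [ 0.3955 -0.0946]] [0.1081 0.111  0.1069 0.1081] [ 0.4585 -0.0517  0.005 ]
tray {'top': (277.4903345100017, 234.5527651706169), 'scene': (190.2575581716686, 204.40700823522906)} (array([ 0.4568, -0.0509, -0.0017]), np.float64(0.0005075510076529359))
sil [0.5801 0.0063 0.088 ]
```

Gauge: (0.597, -0.1435), dial top at 0.087, so the mouth is at about 0.03. Tray centre is (0.457, -0.051). Now moving above the gauge.

>>> hand_motion:
  deltas:
    - {"d": [-0.0398, -0.0272, 0], "finger_gap": 0.085}
    - {"d": [-0.0398, -0.0272, 0], "finger_gap": 0.085}
    - {"d": [-0.0398, -0.0272, 0], "finger_gap": 0.085}
    - {"d": [-0.0398, -0.0272, 0], "finger_gap": 0.085}
    - {"d": [-0.0398, -0.0272, 0], "finger_gap": 0.085}
  force: 60

```text
time_s: 0.6
position: [0.3646, 0.2781, 0.2501]
orientation: [0.232, 0.973, -0.0, -0.0]
wrist_force: [1.1, -0.1, 0.3]
gripper_width: 0.0848
grip_force: 0.0
```

>>> hand_motion:
  deltas:
    - {"d": [-0.0398, -0.0272, 0], "finger_gap": 0.085}
    - {"d": [-0.0398, -0.0272, 0], "finger_gap": 0.085}
    - {"d": [-0.0398, -0.0272, 0], "finger_gap": 0.085}
    - {"d": [-0.0398, -0.0272, 0], "finger_gap": 0.085}
    - {"d": [-0.0398, -0.0272, 0], "finger_gap": 0.085}

```text
time_s: 1.1
position: [0.481, 0.0667, 0.2502]
orientation: [0.232, 0.973, 0.0, -0.0]
wrist_force: [0.9, 0.7, 0.6]
gripper_width: 0.0852
grip_force: 0.0
```

>>> hand_motion:
  deltas:
    - {"d": [-0.0397, -0.027, 0], "finger_gap": 0.085}
    - {"d": [-0.0397, -0.027, 0], "finger_gap": 0.085}
    - {"d": [-0.0397, -0.027, 0], "finger_gap": 0.085}
    - {"d": [-0.0397, -0.027, 0], "finger_gap": 0.085}
    - {"d": [-0.0397, -0.027, 0], "finger_gap": 0.085}

```text
time_s: 1.6
position: [0.5974, -0.1433, 0.2499]
orientation: [0.232, 0.973, 0.0, -0.0]
wrist_force: [1.0, 0.2, 0.8]
gripper_width: 0.0852
grip_force: 0.0
```

>>> hand_motion:
  deltas:
    - {"d": [0, 0, 0.03], "finger_gap": 0.085}
    - {"d": [0, 0, 0.03], "finger_gap": 0.085}
    - {"d": [0, 0, 0.02], "finger_gap": 0.085}
    - {"finger_gap": 0.085}
    - {"finger_gap": 0.085}

```text
time_s: 2.1
position: [0.5969, -0.1413, 0.1706]
orientation: [0.232, 0.973, 0.0, -0.0]
wrist_force: [0.4, 0.7, 0.7]
gripper_width: 0.0848
grip_force: 0.0
```

```bash
python3 - <<'E'
from h import *
s=sensors.sense();i=read_camera("wrist");cv2.imwrite("pics/w1.png",i)
from scipy.spatial.transform import Rotation as Ro
R=Ro.from_quat(s["orientation"]).as_matrix();m=camera_model("wrist");T=m["tool_from_camera"]
print(s["position"],R)
for P in([.597,-.1435,.0875],[.597,-.1435,.02]):
    t=R.T@(np.array(P)-s["position"]);c=T[:3,:3].T@(t-T[:3,3])
    th=np.arctan2(np.hypot(c[0],c[1]),c[2]);u=c[:2]/np.hypot(c[0],c[1])*th*m["fx"];print(u+[m["cx"],m["cy"]])
E
```

```text
[ 0.5969 -0.1413  0.1706] [[-0.8926  0.4509 -0.0005]
 [ 0.4509  0.8926  0.0002]
 [ 0.0005 -0.0001 -1.    ]]
[248.596  208.7354]
[249.7499 181.5524]
```

View pics/w1.png

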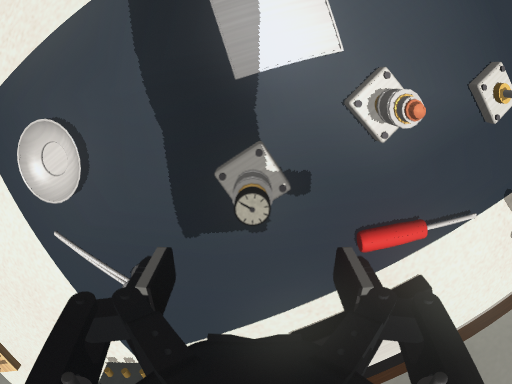

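The wrist view shows the dial at (252,208) and the block centre at (252.5,181.5), about 2 mm in tool y from my prediction, which is within calibration. I'll split the difference and descend. The fingers straddle the gauge clear of everything.

>>> hand_motion:
  deltas:
    - {"d": [0, -0.001, 0.03], "finger_gap": 0.085}
    - {"d": [0, 0, 0.03], "finger_gap": 0.085}
    - {"d": [0, 0, 0.03], "finger_gap": 0.085}
    - {"d": [0, 0, 0.0266], "finger_gap": 0.085}
    - {"finger_gap": 0.085}

```text
time_s: 2.65
position: [0.5955, -0.1417, 0.0519]
orientation: [0.232, 0.973, 0.0, -0.002]
wrist_force: [-0.6, 0.8, 0.1]
gripper_width: 0.0847
grip_force: 0.0
```

>>> hand_motion:
  deltas:
    - {"finger_gap": 0.085}

```text
time_s: 2.75
position: [0.5972, -0.1424, 0.0552]
orientation: [0.232, 0.973, -0.0, 0.001]
wrist_force: [0.2, -0.2, -0.1]
gripper_width: 0.0853
grip_force: 0.0
```

```bash
python3 - <<'E'
from h import *
cv2.imwrite("pics/w2.png",np.vstack([read_camera("wrist")[100:],cv2.resize(read_camera("scene")[200:340,100:300],(512,300))]))
E
```

```text
(no output)
```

View pics/w2.png

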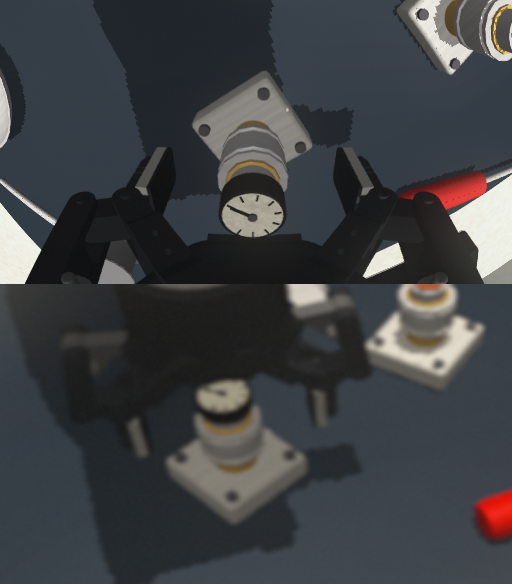

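The coupling sits centred between the pads: dial at column 253, pads at about 153 and 355. Closing.

>>> hand_motion:
  deltas:
    - {"d": [0, 0, 0.001], "finger_gap": 0.05}
    - {"finger_gap": 0.04}
    - {"finger_gap": 0.036}
    - {"finger_gap": 0.03}
    - {"finger_gap": 0.03}
  force: 60

```text
time_s: 3.35
position: [0.5966, -0.1422, 0.0533]
orientation: [0.232, 0.973, 0.0, 0.0]
wrist_force: [-1.5, 2.3, 4.6]
gripper_width: 0.033
grip_force: 59.1
```

>>> hand_motion:
  deltas:
    - {"finger_gap": 0.025}
    - {"finger_gap": 0.025}
    - {"finger_gap": 0.025}

```text
time_s: 3.65
position: [0.5966, -0.1422, 0.0533]
orientation: [0.232, 0.973, 0.0, 0.0]
wrist_force: [-0.8, 0.8, 5.0]
gripper_width: 0.0328
grip_force: 59.1
```

>>> hand_motion:
  deltas:
    - {"d": [0, 0, -0.002], "finger_gap": 0.025}
    - {"d": [0, 0, -0.002], "finger_gap": 0.025}
    - {"d": [0, 0, -0.002], "finger_gap": 0.025}
    - {"d": [0, 0, -0.002], "finger_gap": 0.025}
    - {"d": [0, 0, -0.002], "finger_gap": 0.025}

```text
time_s: 4.15
position: [0.596, -0.1424, 0.0624]
orientation: [0.232, 0.973, -0.0, -0.001]
wrist_force: [-3.8, -5.1, 2.3]
gripper_width: 0.0328
grip_force: 60.8
```

>>> hand_motion:
  deltas:
    - {"d": [0, 0, -0.004], "finger_gap": 0.025}
    - {"d": [0, 0, -0.004], "finger_gap": 0.025}
    - {"d": [0, 0, -0.004], "finger_gap": 0.025}
    - {"finger_gap": 0.025}

```text
time_s: 4.55
position: [0.5971, -0.1424, 0.0758]
orientation: [0.232, 0.973, 0.0, 0.001]
wrist_force: [0.3, 0.2, -2.5]
gripper_width: 0.0323
grip_force: 61.0
```

>>> hand_motion:
  deltas:
    - {"d": [0, 0, -0.008], "finger_gap": 0.025}
    - {"d": [0, 0, -0.008], "finger_gap": 0.025}
    - {"d": [0, 0, -0.008], "finger_gap": 0.025}
    - {"d": [0, 0, -0.008], "finger_gap": 0.025}
    - {"d": [0, 0, -0.01], "finger_gap": 0.025}

```text
time_s: 5.05
position: [0.5964, -0.1422, 0.1174]
orientation: [0.232, 0.973, 0.0, -0.0]
wrist_force: [0.4, -1.0, -2.4]
gripper_width: 0.0325
grip_force: 61.0
```

>>> hand_motion:
  deltas:
    - {"d": [0, 0, -0.02], "finger_gap": 0.025}
    - {"d": [0, 0, -0.01], "finger_gap": 0.025}
    - {"finger_gap": 0.025}
    - {"finger_gap": 0.025}

```text
time_s: 5.45
position: [0.5964, -0.1422, 0.1465]
orientation: [0.232, 0.973, 0.0, -0.0]
wrist_force: [0.5, -0.7, -2.9]
gripper_width: 0.0325
grip_force: 61.0
```

```bash
python3 - <<'E'
from h import *
print(sensors.sense()["position"])
cv2.imwrite("pics/w3.png",np.vstack([read_camera("wrist")[100:],cv2.resize(read_camera("scene")[160:320,100:300],(512,300))]))
E
```

```text
[ 0.5964 -0.1422  0.1465]
```

View pics/w3.png

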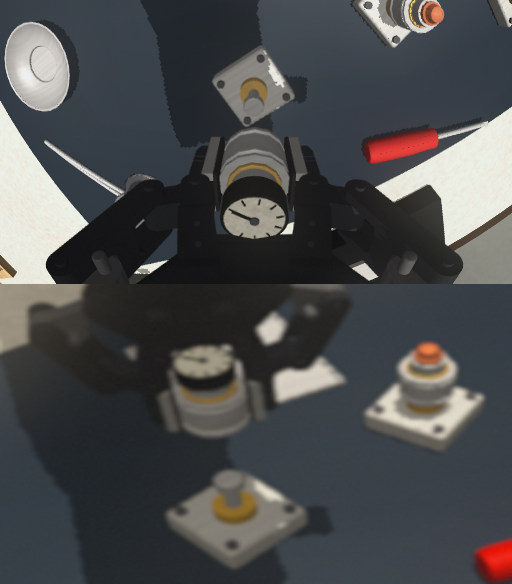

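The coupling is off and upright in the gripper: dial at (254,219) in the upper panel, bare nipple below it. The silencer is still on its outlet. Moving over the tray and checking that the sleeve snapped.

>>> hand_motion:
  deltas:
    - {"d": [0.03, 0.0035, 0], "finger_gap": 0.025}
    - {"d": [0.0355, 0.004, 0], "finger_gap": 0.025}
    - {"d": [0.04, 0.004, 0], "finger_gap": 0.025}
    - {"d": [0.035, 0.004, 0], "finger_gap": 0.025}
    - {"d": [0.025, 0.003, 0], "finger_gap": 0.025}

```text
time_s: 6.05
position: [0.4546, -0.0498, 0.146]
orientation: [0.232, 0.973, 0.0, -0.001]
wrist_force: [-0.5, -0.2, -0.9]
gripper_width: 0.0325
grip_force: 60.9
```

>>> hand_motion:
  deltas:
    - {"d": [0, 0, 0.02], "finger_gap": 0.025}
    - {"d": [0, 0, 0.02], "finger_gap": 0.025}
    - {"finger_gap": 0.025}
    - {"finger_gap": 0.025}

```text
time_s: 6.45
position: [0.4568, -0.051, 0.1066]
orientation: [0.232, 0.973, 0.0, -0.001]
wrist_force: [0.8, 0.2, -0.8]
gripper_width: 0.0327
grip_force: 60.9
```

```bash
python3 - <<'E'
from h import *
o,d=ray("scene",(179.1,200.2))
# point on the ray nearest to the vertical axis through TCP before the move
s=np.dot(np.array([.5964,-.1422])-o[:2],d[:2])/np.dot(d[:2],d[:2]);print("dial z-tcp",(o+s*d), (o+s*d)[2]-.1465)
i=read_camera("scene");cv2.imwrite("pics/w4.png",cv2.resize(i[100:250,100:300],(800,600),interpolation=cv2.INTER_CUBIC));print(sensors.sense()["position"])
E
```

```text
dial z-tcp [ 0.5964 -0.1421  0.1791] 0.032551701398084026
[ 0.4573 -0.0512  0.1071]
```

View pics/w4.png

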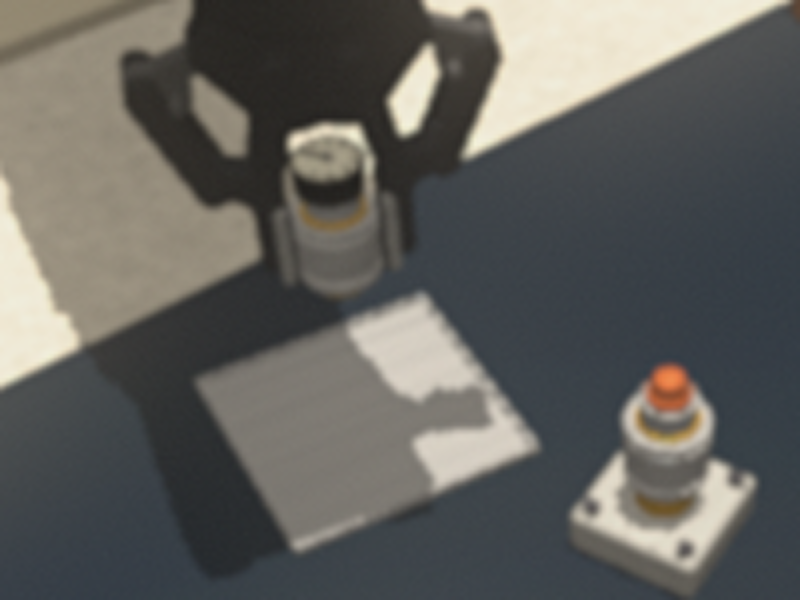

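The coupling hangs upright over the tray, and the dial-to-TCP offset of about 33 mm means the sleeve is forward. The dial is at (327,157) in the crop. I expect contact at TCP z of about 0.026.

>>> hand_motion:
  deltas:
    - {"d": [0, 0, 0.025], "finger_gap": 0.025}
    - {"d": [0, 0, 0.025], "finger_gap": 0.025}
    - {"d": [0, 0, 0.016], "finger_gap": 0.025}
    - {"d": [0, 0, 0.006], "finger_gap": 0.025}
    - {"finger_gap": 0.025}

```text
time_s: 7.0
position: [0.4572, -0.0512, 0.0347]
orientation: [0.232, 0.973, 0.0, -0.0]
wrist_force: [-0.1, 0.3, -2.0]
gripper_width: 0.0324
grip_force: 60.9
```

>>> hand_motion:
  deltas:
    - {"d": [0, 0, 0.002], "finger_gap": 0.025}
    - {"d": [0, 0, 0.001], "finger_gap": 0.025}
    - {"finger_gap": 0.025}
    - {"finger_gap": 0.025}

```text
time_s: 7.4
position: [0.4573, -0.0512, 0.0321]
orientation: [0.232, 0.973, -0.0, 0.0]
wrist_force: [0.3, -0.0, -2.2]
gripper_width: 0.0322
grip_force: 60.9
```

>>> hand_motion:
  deltas:
    - {"d": [0, 0, 0.001], "finger_gap": 0.025}
    - {"d": [0, 0, 0.001], "finger_gap": 0.025}
    - {"d": [0, 0, 0.001], "finger_gap": 0.025}
    - {"finger_gap": 0.025}
    - {"finger_gap": 0.025}

```text
time_s: 7.9
position: [0.457, -0.0511, 0.0286]
orientation: [0.232, 0.973, 0.0, -0.0]
wrist_force: [-0.2, 0.2, -2.1]
gripper_width: 0.0324
grip_force: 60.9
```

>>> hand_motion:
  deltas:
    - {"d": [0, 0, 0.001], "finger_gap": 0.025}
    - {"d": [0, 0, 0.0005], "finger_gap": 0.025}
    - {"finger_gap": 0.025}
    - {"finger_gap": 0.025}

```text
time_s: 8.3
position: [0.4571, -0.0511, 0.0272]
orientation: [0.232, 0.973, 0.0, -0.0]
wrist_force: [0.0, 0.1, -2.2]
gripper_width: 0.0326
grip_force: 60.9
```

>>> hand_motion:
  deltas:
    - {"d": [0, 0, 0.0005], "finger_gap": 0.025}
    - {"d": [0, 0, 0.0005], "finger_gap": 0.025}
    - {"finger_gap": 0.025}
    - {"finger_gap": 0.025}

```text
time_s: 8.7
position: [0.4572, -0.0511, 0.0264]
orientation: [0.232, 0.973, -0.0, 0.0]
wrist_force: [-1.5, 0.8, 1.9]
gripper_width: 0.0328
grip_force: 61.1
```

>>> hand_motion:
  deltas:
    - {"d": [0, 0, 0.0005], "finger_gap": 0.025}
    - {"finger_gap": 0.025}
    - {"finger_gap": 0.025}

```text
time_s: 9.0
position: [0.4572, -0.0511, 0.0263]
orientation: [0.232, 0.973, -0.0, 0.0]
wrist_force: [-3.2, 1.5, 9.8]
gripper_width: 0.0323
grip_force: 62.0
```

Contact is made. Easing off and releasing gradually.

>>> hand_motion:
  deltas:
    - {"d": [0, 0, -0.0004], "finger_gap": 0.025}
    - {"finger_gap": 0.025}
    - {"finger_gap": 0.025}
  force: 20

```text
time_s: 9.3
position: [0.4571, -0.0511, 0.0263]
orientation: [0.232, 0.973, -0.0, 0.0]
wrist_force: [-1.8, -0.2, 6.5]
gripper_width: 0.0323
grip_force: 61.6
```

>>> hand_motion:
  deltas:
    - {"finger_gap": 0.036}
    - {"finger_gap": 0.042}
    - {"finger_gap": 0.05}
    - {"finger_gap": 0.065}
    - {"finger_gap": 0.085}

```text
time_s: 9.8
position: [0.4571, -0.0511, 0.026]
orientation: [0.232, 0.973, 0.0, -0.0]
wrist_force: [-0.1, -0.1, 0.6]
gripper_width: 0.0769
grip_force: 0.0
```

>>> hand_motion:
  deltas:
    - {"finger_gap": 0.085}
    - {"finger_gap": 0.085}
    - {"finger_gap": 0.085}

```text
time_s: 10.1
position: [0.4571, -0.0511, 0.0261]
orientation: [0.232, 0.973, -0.0, 0.0]
wrist_force: [-0.4, 0.2, 0.7]
gripper_width: 0.085
grip_force: 0.0
```

>>> hand_motion:
  deltas:
    - {"d": [0, 0, -0.01], "finger_gap": 0.085}
    - {"d": [0, 0, -0.025], "finger_gap": 0.085}
    - {"d": [0, 0, -0.04], "finger_gap": 0.085}
    - {"d": [0, 0, -0.045], "finger_gap": 0.085}
    - {"d": [0, 0, -0.045], "finger_gap": 0.085}

```text
time_s: 10.6
position: [0.4565, -0.0509, 0.1936]
orientation: [0.232, 0.973, 0.0, 0.0]
wrist_force: [1.8, -0.3, -0.7]
gripper_width: 0.0849
grip_force: 0.0
```

>>> hand_motion:
  deltas:
    - {"d": [0, 0, -0.03], "finger_gap": 0.085}
    - {"finger_gap": 0.085}
    - {"finger_gap": 0.085}

```text
time_s: 10.9
position: [0.457, -0.0511, 0.2218]
orientation: [0.232, 0.973, -0.0, 0.001]
wrist_force: [0.4, 0.0, -0.7]
gripper_width: 0.085
grip_force: 0.0
```

```bash
python3 - <<'E'
from h import *
f=lambda i,x,y:cv2.resize(i[y:y+110,x:x+80],(400,550),interpolation=cv2.INTER_CUBIC)
cv2.imwrite("pics/w5.png",np.hstack([f(read_camera("scene"),150,140),cv2.resize(read_camera("wrist")[0:384,140:400],(372,550))]))
E
```

```text
(no output)
```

View pics/w5.png

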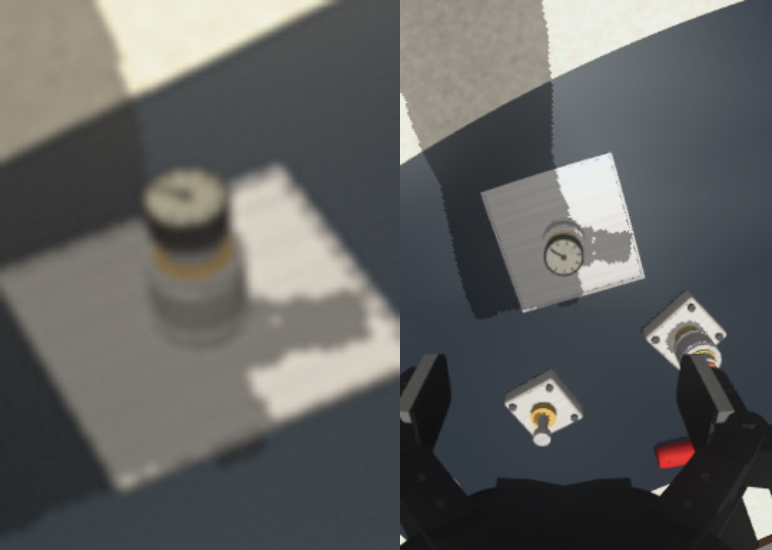

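The gauge coupling stands upright mid-tray: dial at (187,197) in the left panel and (563,255) in the right. The sleeve is forward, since the contact height matches the original grip offset. The silencer is still on its outlet and the gripper is clear, so I'm handing in.

```bash
python3 -c "
from station import env, sensors, job, read_camera, camera_model
print(job.close_job())"
```

```text
the job is handed in; nothing more can be done
None
```

The gauge coupling is off its outlet and stands upright in the tray with its sleeve forward, the silencer coupling is still on its outlet, and I handed the job in at about 11 s (no verdict was returned).

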